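# Seat a found watch in its charging well and switch the dock on

### The job

In the lost-property office a round watch without a strap lies on the deck of the charging dock. Push it across the deck with the fingertips, without picking it up, until it drops flat into the larger, empty round well; then press the white key on the switch box fully down, hold it there for half a second and let it come back up. Leave everything else where it lies, and do not press the key before the watch is in its well.

Things in the scene. Friction and masses are not known exactly. Their poses are not given: they have to be found in the camera images.
- watch: The round watch head: a loose flat steel disc, 44 mm across and 11 mm thick, 45 g or so, with a black face upward and a tiny crown on its side (look only). Origin: centre of its underside; z up. It starts lying on the dock's deck, 85 to 140 mm from the middle of the larger well, on the left or the right of it.
- dock: The charging dock: a fixed bare-metal slab, 180 mm (x) by 320 mm (y), 24 mm high, standing on the table, turned by up to 0.3 rad. Its flat top is the deck. Two round wells, each 7 mm deep with a flat floor: the empty one, 50 mm across, centred 35 mm from the slab's middle along its +x, and a smaller one, 38 mm across, 55 mm from the middle along its -x, which holds the fob. Origin: centre of the underside; z up.
- well (a point): Centre of the mouth of the larger, empty well (50 mm across, 7 mm deep, floor 17 mm above the table), level with the deck, 24 mm above the table. The watch, 44 mm across, has 3 mm of play all round in it, tips in by itself once its centre is about 11 mm from the well's centre, and then stands 4 mm proud of the deck.
- key (a joint): Travel of the push key on the switch box: 0 up, 0.006 m fully down. It is sprung: 1.5 N starts it, 5 N holds it fully down, and it comes back up when released.
- key_top (a point): Centre of the top of the push key: a white round cap, 28 mm across, in a dark collar 44 mm across, on a low fixed grey switch box 80 by 80 by 25 mm. The cap's top is 47 mm above the table when up, 10 mm above the collar. The box stands to the left or the right of the dock.
- fob: Bystander, leave alone: a white disc 32 mm across and 8 mm thick lying loose in the dock's smaller well, 1 mm proud of the deck. Origin: centre of its underside.
- earcase: Bystander, leave alone: a white rounded earbud case, 48 by 60 mm, 22 mm high, loose on the deck on the other side of the large well from the watch. Origin: centre of its underside.
- phone: Bystander, leave alone: a black phone with a paper tag, 75 by 155 by 9 mm, loose on the table beyond the dock. Origin: centre of its underside.
- stamp: Bystander, leave alone: a wooden hand stamp, base 40 by 60 mm, 62 mm high, loose on the table to the right of the dock. Origin: centre of its underside.
- keys: Bystander, leave alone: two keys on a black disc-shaped tag, about 75 mm long and 6 mm high, loose on the table to the left of the dock. Origin: underside of the tag.
- glassescase: Bystander, leave alone: a blue spectacle case, 62 by 160 by 40 mm, loose on the table on the robot's far right. Origin: centre of its underside.
Mind the look-alikes: they are no part of the job. Leave any purple look-alike of the part that bears key alone.

How it is judged:
On the way, in this order (a step that is already met when the one before it is completed fails the run):
1. the watch lies flat in the large well (horizontal distance between watch and well below 0.005 m and z of watch in the frame of dock below 0.0187 m and angle between watch's own z axis and vertical below 0.07 rad), for 0.2 s.
2. the key is pressed down, with the watch in its well (all of step 1 and value of joint key above 0.0045 m), for 0.4 s.
At the end, for the whole second after the job is handed in: The watch lies at rest flat in the large well (its centre within 5 mm of the well's, its underside within 1.7 mm of the well's floor, tilted less than 0.07 rad), the key is up again, and no bystander has moved 10 mm or more (all of step 1 and linear speed of watch below 0.02 m/s and value of joint key below 0.001 m and distance of each of fob, earcase, phone, stamp, keys, glassescase from where it was at the start of the episode below 0.01 m); the robot touches nothing.
It fails at once if the watch is lifted 5 mm or more off the deck (z of watch in the frame of dock above 0.029 m).
It fails at once if the watch is tipped up on its edge or turned over (angle between watch's own z axis and vertical above 0.7 rad).
It fails at once if the key is pressed before the watch is in its well (value of joint key above 0.003 m and (horizontal distance between watch and well above 0.006 m or z of watch in the frame of dock above 0.02 m)).
It fails at once if any of the other things is moved 10 mm or more (distance of any of fob, earcase, phone, stamp, keys, glassescase from where it was at the start of the episode above 0.01 m).
It also fails if it takes over 51 s, if anything falls off the work surface, if the arm or the gripper's body presses on something with over 40 N, if the wrist force passes 120 N, or if a joint passes its speed limit or range.

### The arm

A 6-joint arm with a two-finger parallel gripper is mounted at the origin on the work surface. World frame = base frame: x ahead of the robot, y to its left, z up, the work surface at z = 0. Lengths are in m, angles in rad, forces in N, time in s.
With the tool pointing down it reaches from about 0.375 to 0.9 m from the base axis. Payload 3.1 kg.
Tool frame: the origin (TCP) lies midway between the tips of the shut fingers; the grasp point (between the pads) lies 19 mm behind it; z points along the fingers, y is the line along which they close (so a half turn about z gives the same grasp; the last joint's range is limited). The gripper opens to 85 mm and grips with 20 to 120 N. Pads are 22 mm wide; open, the fingers measure 114 mm over their backs; the gripper's body (76 mm by 85 mm) begins 54 mm behind the grasp point. The pads swing forward as they close: fully open they stand 13 mm farther back than shut.
Start: joints at [0.973, 0.527, 1.433, -0, 1.181, -0.178], TCP at [0.255, 0.571, 0.231] pointing down, gripper open.
Joint ranges: [-3.08, 3.08], [-0.75, 2.2], [0.22, 2.44], [-1.43, 4.57], [0, 2.65], [-2.85, 2.85]. Speed limits (rad/s): [2.79, 2.79, 3.14, 3.14, 3.14, 3.14].

### API

Orientations are given as a unit quaternion [x, y, z, w].
In Python, from station import manip gives the robot as it stands. The module is installed in compiled form; this text tells all that it offers.
- The arm moves only by the tool apply_moves, never from a script. Its arguments are lists of equal length, an entry for each row: "claw": the gripper's target within -1 to 1 (fully open at 1, half-way at 0, shut at -1); "travel": the shift along the tool's x, y, z scaled (see below), a list of three; "turn": the turn, a rotation vector about the tool's x, y, z scaled (see below), a list of three. In form: {"claw": [claw, ...], "travel": [[dx, dy, dz], ...], "turn": [[rx, ry, rz], ...]}. A call has 1 to 5 rows; each row is the pose to reach, as a shift and turn from the pose commanded when the call began, along the tool's axes at that moment, turning the shorter way round; what a row does not reach only later rows make up. The controller multiplies each number of a shift by 800 mm and each number of a turn by 180 degrees. A row lasts 1/12 s, in which the tool goes at most 41.7 mm and 7.16 degrees, less where a joint would pass 70% of its speed; a pose out of reach is approached as far as the arm can. A call with a number of a shift or a turn outside -1 to 1 is refused whole. A call with a gripper value outside its range is refused whole. The fingers move at their own pace and stop on an object; "newtons" is the grip in N (left out, the last holds). Time passes only in rows, so rows that repeat a pose let the fingers close. It gives the time, the measured TCP pose, the force, the opening and the grip force at its end, in the units of the state.
- manip.sense(): the state, without advancing time (a new reading comes with each control period).
- manip.snapshot(name): name is "scene" or "top"; returns a dict with "pixels" (480x640x3 uint8, red, green, blue), "depth" (480x640 float32, m along the optical axis (not along the pixel's ray), 0 where there is no reading), "intrinsics" (3x3 intrinsics, pixels), "k1" (the pictures are not rectified: a ray, as slopes to the right and down, at radius r is drawn at 1 + k1 r^2 times it, then the intrinsics apply), "R" (3x3) and "t" (3): a world point X has camera coordinates R X + t. Camera axes: x right, y down, z forward; pixel columns grow to the right and rows downward; lengths in m; the calibration is good to about 2 mm. A picture is of the moment at which its call begins.
- manip.sign_off(): hands the job in; it is judged then, once.
The state is a dict: "t": time; "q": joint angles; "qd": joint speeds; "tau": joint torques, N m; "tcp_pos": TCP position; "tool_rot": TCP orientation; "force": force on the tool from outside, world axes, zero at the start; "ft_torque": the same for the moment, N m; "finger_gap": opening from 0.0 (shut) to 1.0 (fully open); "gripper_force": force on a finger pad.
Only numpy, scipy, OpenCV 4.12 (cv2) and the standard library are available. Lean on these libraries where they do the work, as an engineer would, in place of code of your own. Each camera call takes 0.05 s, during which the arm holds its last target. There are 200 camera calls.

## Working session

There is one attempt and no reset: what is moved stays moved. The work goes in short steps, Python scripts to look and compute and a tool call to move; the robot and the scene stay as the last step left them, time stands still between calls to the robot, and variables do not carry over. Pictures are saved under pics/ and viewed, at most 10 in all, crops included, and the job is handed in when it is done.

Besides the shell and the picture viewer there is one more tool, called after "Request:" in YAML: its name, and indented under it one key for each argument. apply_moves: Moves the arm, as the interface text tells. Shifts and turns lie within -1 to 1; 1 stands for 800 mm of shift or 180 degrees of turn. Its arguments: {"type":"object","properties":{"claw":{"type":"array","items":{"type":"number"}},"travel":{"type":"array","items":{"type":"array","items":{"type":"number"}}},"turn":{"type":"array","items":{"type":"array","items":{"type":"number"}}},"newtons":{"type":"number"}},"required":["claw","travel","turn"]}

```bash
mkdir -p pics
cat > h.py <<'E'
import numpy as np, cv2
from station import manip
def snap(n,f=None):
    s=manip.snapshot(n)
    if f: cv2.imwrite('pics/'+f,s['pixels'][:,:,::-1])
    return s
def ray(s,u,v):
    K=np.array(s['intrinsics']);R=np.array(s['R']);t=np.array(s['t'])
    p=cv2.undistortPoints(np.array([[[u,v]]],float),K,np.array([s['k1'],0,0,0.]))[0,0]
    return -R.T@t, R.T@np.array([p[0],p[1],1])
def atz(s,u,v,z):
    c,d=ray(s,u,v); return c+d*(z-c[2])/d[2]
def proj(s,X):
    K=np.array(s['intrinsics']);R=np.array(s['R']);t=np.array(s['t'])
    return cv2.projectPoints(np.array([X],float),cv2.Rodrigues(R)[0],t,K,np.array([s['k1'],0,0,0.]))[0][0,0]
E
python3 - <<'E'
from h import *
s=snap('top','top1.png'); snap('scene','scene1.png')
import pickle;pickle.dump(s,open('top1.pkl','wb'))
print(-np.array(s['R']).T@s['t'],s['k1'],s['intrinsics']); print(manip.sense())
E
```

```text
[0.39739055 0.00268724 1.25064465] 0.027542274086190612 [[577.90026677   0.         318.51377099]
 [  0.         577.90026677 245.23055057]
 [  0.           0.           1.        ]]
{'t': 0.1, 'q': array([ 9.72486389e-01,  5.28417414e-01,  1.43376669e+00,  1.33029666e-05,
        1.18139983e+00, -1.78506286e-01]), 'qd': array([ 0.00015546, -0.00235686, -0.00405208,  0.00041932, -0.00111375,
       -0.00075006]), 'tau': array([-5.70234999e-05, -4.43307924e+01, -1.78584892e+01, -2.20704392e-04,
        3.85477746e-03, -2.53339527e-05]), 'tcp_pos': array([0.25434536, 0.57020537, 0.23040668]), 'tool_rot': array([ 2.08366254e-01,  9.78050363e-01, -9.19151825e-04, -3.82758647e-04]), 'force': array([-0.30980441, -0.26967919, -0.3442056 ]), 'ft_torque': array([ 0.02494053,  0.03584978, -0.0317746 ]), 'gripper_force': 0.0, 'finger_gap': 1.0007493618925918}
```

View pics/top1.png

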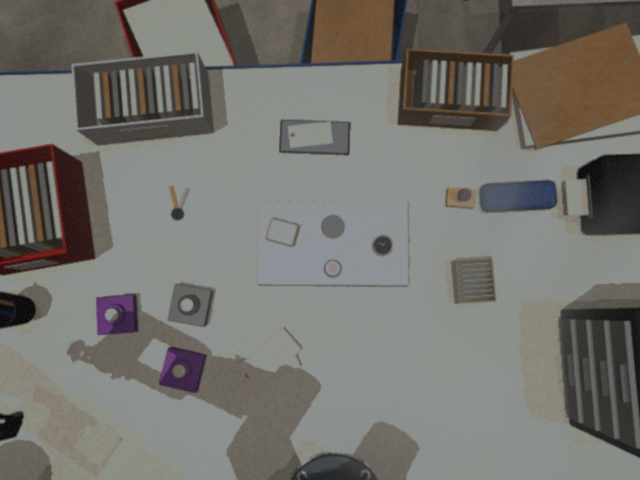

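View pics/scene1.png

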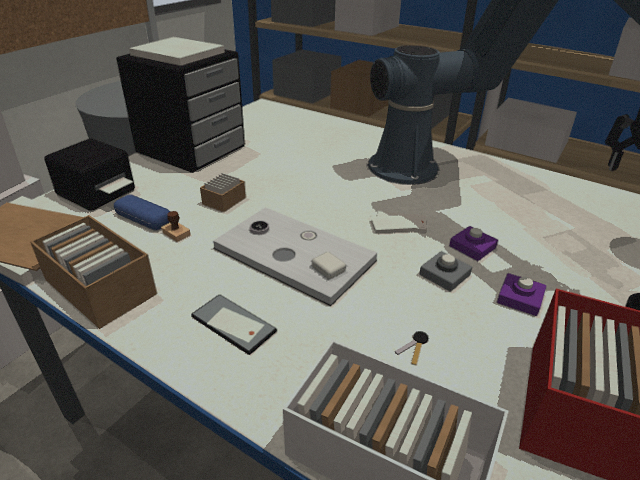

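The top view shows the watch (black disc) at about (382,245), the empty well (grey) at (333,226), the fob at (332,268) and the earcase at (282,232). Candidates for the switch are the grey box at (190,305) and the purple ones at (115,314) and (181,369), so grey is the one to use. Candidates for the watch are the black disc at (382,245) and the key tag at (177,213), so it's the disc on the deck. I'll check both in a close crop.

Run:
```python
from h import *
import pickle
s=pickle.load(open('top1.pkl','rb'));im=s['pixels'][:,:,::-1]
a=cv2.resize(im[195:295,250:420],None,fx=4.5,fy=4.5,interpolation=cv2.INTER_CUBIC)
b=cv2.resize(im[275:335,160:220],None,fx=2.2,fy=2.2,interpolation=cv2.INTER_CUBIC)
a[-132:,:132]=b
cv2.imwrite('pics/crop1.png',a)
for n,u,v,z in [('watch',382,245,.035),('well',333,226.5,.024),('fob',332.5,268.5,.025),('key',189,304.5,.047),('ear',282,232,.046),
 ('d1',258,201,.024),('d2',408,201,.024),('d3',408.5,285,.024),('d4',258,285.5,.024),('stamp',461,197,.03),('organizer',474,280,.05)]:
    print(n,atz(s,u,v,z).round(4), s['depth'][int(v),int(u)])
```

```text
watch [ 0.5327 -0.1169  0.035 ] 1.2229105
well [ 0.5768 -0.0147  0.024 ] 1.2468808
fob [ 0.4866 -0.011   0.025 ] 1.2244568
key [0.4186 0.2892 0.047 ] 1.2027509
ear [0.565  0.0932 0.046 ] 1.2161667
d1 [0.637  0.1453 0.024 ] 1.2754704
d2 [ 0.6274 -0.1774  0.024 ] 1.2688968
d3 [ 0.4473 -0.1704  0.024 ] 1.2461181
d4 [0.455  0.1481 0.024 ] 1.2511351
stamp [ 0.6315 -0.2895  0.03  ] 1.2032752
organizer [ 0.4529 -0.3019  0.05  ] 1.182775
```

View pics/crop1.png

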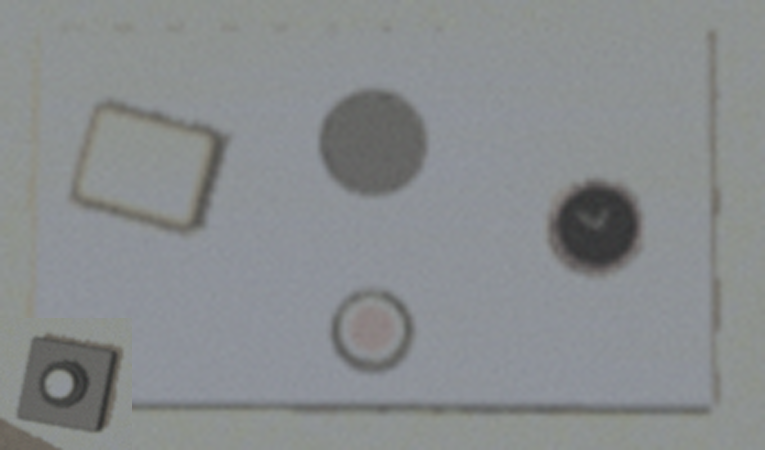

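The crop confirms the choices: watch centre at (382.4,245.2), well at (333,226.5), and the grey box's white cap at (187.3,304.5). I'll cradle the watch between two part-open fingertips and push it along the watch-to-well direction, at about 66° yaw. First I turn the tool by 90°.

Request:
apply_moves:
  claw: [-0.41, -0.41, -0.41, -0.41, -0.41]
  travel:
    - [0, 0, 0]
    - [0, 0, 0]
    - [0, 0, 0]
    - [0, 0, 0]
    - [0, 0, 0]
  turn:
    - [0, 0, 0.166]
    - [0, 0, 0.166]
    - [0, 0, 0.166]
    - [0, 0, 0.166]
    - [0, 0, 0.166]

```text
t: 0.52
tcp_pos: [0.2545, 0.5704, 0.2307]
tool_rot: [0.455, 0.891, -0.001, -0.0]
force: [-0.5, -0.0, 0.1]
finger_gap: 0.306
gripper_force: 0.0
```

Request:
apply_moves:
  claw: [-0.41, -0.41, -0.41, -0.41, -0.41]
  travel:
    - [0, 0, 0]
    - [0, 0, 0]
    - [0, 0, 0]
    - [0, 0, 0]
    - [0, 0, 0]
  turn:
    - [0, 0, 0.166]
    - [0, 0, 0.166]
    - [0, 0, 0.166]
    - [0, 0, 0.166]
    - [0, 0, 0.166]

```text
t: 0.93
tcp_pos: [0.2545, 0.5705, 0.2309]
tool_rot: [0.668, 0.744, -0.0, 0.0]
force: [-0.1, -0.2, -0.7]
finger_gap: 0.293
gripper_force: 0.0
```

Request:
apply_moves:
  claw: [-0.41, -0.41, -0.41, -0.41, -0.41]
  travel:
    - [0, 0, 0]
    - [0, 0, 0]
    - [0, 0, 0]
    - [0, 0, 0]
    - [0, 0, 0]
  turn:
    - [0, 0, 0.166]
    - [0, 0, 0.166]
    - [0, 0, 0.166]
    - [0, 0, 0.166]
    - [0, 0, 0.166]

```text
t: 1.35
tcp_pos: [0.2546, 0.5706, 0.2311]
tool_rot: [0.837, 0.547, -0.0, 0.0]
force: [-0.2, -0.2, -0.8]
finger_gap: 0.294
gripper_force: 0.0
```

Request:
apply_moves:
  claw: [-0.41, -0.41, -0.41, -0.41, -0.41]
  travel:
    - [-0.1775, 0.1655, 0]
    - [-0.1775, 0.1655, 0]
    - [-0.1775, 0.1655, 0]
    - [-0.1775, 0.1655, 0]
    - [-0.1775, 0.1655, 0]
  turn:
    - [0, 0, 0]
    - [0, 0, 0]
    - [0, 0, 0]
    - [0, 0, 0]
    - [0, 0, 0]

```text
t: 1.77
tcp_pos: [0.3189, 0.3843, 0.2312]
tool_rot: [0.836, 0.549, -0.001, 0.001]
force: [0.9, 0.0, 0.1]
finger_gap: 0.296
gripper_force: 0.0
```

Request:
apply_moves:
  claw: [-0.41, -0.41, -0.41, -0.41, -0.41]
  travel:
    - [-0.1775, 0.1655, 0]
    - [-0.1775, 0.1655, 0]
    - [-0.1775, 0.1655, 0]
    - [-0.1775, 0.1655, 0]
    - [-0.1775, 0.1655, 0]
  turn:
    - [0, 0, 0]
    - [0, 0, 0]
    - [0, 0, 0]
    - [0, 0, 0]
    - [0, 0, 0]

```text
t: 2.18
tcp_pos: [0.3838, 0.2014, 0.2315]
tool_rot: [0.836, 0.549, 0.0, 0.001]
force: [0.6, -0.2, 0.2]
finger_gap: 0.294
gripper_force: 0.0
```

Request:
apply_moves:
  claw: [-0.41, -0.41, -0.41, -0.41, -0.41]
  travel:
    - [-0.1775, 0.1655, 0]
    - [-0.1775, 0.1655, 0]
    - [-0.1775, 0.1655, 0]
    - [-0.1775, 0.1655, 0]
    - [-0.1775, 0.1655, 0]
  turn:
    - [0, 0, 0]
    - [0, 0, 0]
    - [0, 0, 0]
    - [0, 0, 0]
    - [0, 0, 0]

```text
t: 2.6
tcp_pos: [0.4488, 0.0176, 0.2317]
tool_rot: [0.836, 0.548, 0.001, 0.001]
force: [0.4, 0.3, -0.8]
finger_gap: 0.297
gripper_force: 0.0
```

Request:
apply_moves:
  claw: [-0.41, -0.41, -0.41, -0.41, -0.41]
  travel:
    - [-0.1775, 0.1655, 0]
    - [-0.1775, 0.1655, 0]
    - [-0.1775, 0.1655, 0]
    - [-0.1775, 0.1655, 0]
    - [-0.1775, 0.1655, 0]
  turn:
    - [0, 0, 0]
    - [0, 0, 0]
    - [0, 0, 0]
    - [0, 0, 0]
    - [0, 0, 0]

```text
t: 3.02
tcp_pos: [0.5129, -0.1664, 0.2315]
tool_rot: [0.836, 0.548, 0.0, 0.001]
force: [-0.1, -0.0, -0.1]
finger_gap: 0.296
gripper_force: 0.0
```

Request:
apply_moves:
  claw: [-0.41, -0.41, -0.41, -0.41, -0.41]
  travel:
    - [0, 0, 0.05]
    - [0, 0, 0.1]
    - [0, 0, 0.15]
    - [0, 0, 0.19]
    - [0, 0, 0.225]
  turn:
    - [0, 0, 0]
    - [0, 0, 0]
    - [0, 0, 0]
    - [0, 0, 0]
    - [0, 0, 0]

```text
t: 3.43
tcp_pos: [0.5106, -0.162, 0.049]
tool_rot: [0.836, 0.549, -0.0, -0.001]
force: [-0.6, -0.2, -0.3]
finger_gap: 0.299
gripper_force: 0.0
```

Request:
apply_moves:
  claw: [-0.41, -0.41, -0.41, -0.41, -0.41]
  travel:
    - [0, 0, 0.003]
    - [0, 0, 0.006]
    - [0, 0, 0.009]
    - [0, 0, 0.012]
    - [0, 0, 0.015]
  turn:
    - [0, 0, 0]
    - [0, 0, 0]
    - [0, 0, 0]
    - [0, 0, 0]
    - [0, 0, 0]

```text
t: 3.85
tcp_pos: [0.5127, -0.1629, 0.041]
tool_rot: [0.837, 0.547, 0.001, 0.002]
force: [-0.5, 0.5, -0.2]
finger_gap: 0.294
gripper_force: 0.0
```

Run:
```python
from h import *
s=snap('scene'); print(manip.sense()['tcp_pos'],manip.sense()['force'])
u,v=proj(s,[.53,-.13,.03]); print(u,v)
im=s['pixels'][:,:,::-1]; u,v=int(u),int(v)
cv2.imwrite('pics/c2.png',cv2.resize(im[v-60:v+60,u-70:u+90],None,fx=5,fy=5,interpolation=cv2.INTER_CUBIC))
t=snap('top')['pixels'][:,:,::-1]
```

```text
[ 0.51230818 -0.16263621  0.04046013] [ 0.52877765 -0.29104423 -0.43075844]
256.03817593983877 224.70884581696058
```

View pics/c2.png

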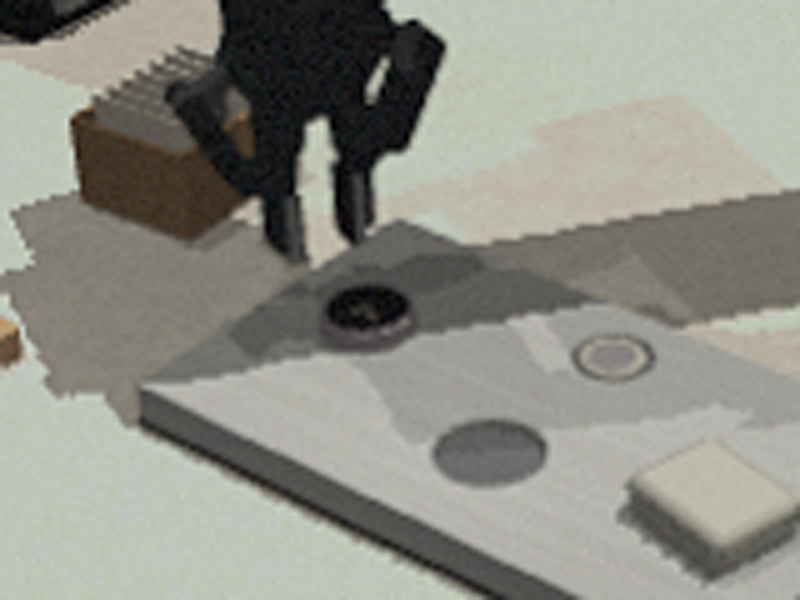

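The fingertips hang just behind the watch at crop (285–355, 245), straddling the push line, and the well is at crop (490,452). Next I lower them to find the deck.

Request:
apply_moves:
  claw: [-0.41, -0.41, -0.41, -0.41, -0.41]
  travel:
    - [0, 0, 0.003]
    - [0, 0, 0.006]
    - [0, 0, 0.009]
    - [0, 0, 0.012]
    - [0, 0, 0.014]
  turn:
    - [0, 0, 0]
    - [0, 0, 0]
    - [0, 0, 0]
    - [0, 0, 0]
    - [0, 0, 0]

```text
t: 4.37
tcp_pos: [0.5113, -0.1621, 0.0278]
tool_rot: [0.837, 0.547, -0.0, -0.0]
force: [-0.7, -0.3, -0.2]
finger_gap: 0.292
gripper_force: 0.0
```

Request:
apply_moves:
  claw: [-0.41, -0.41]
  travel:
    - [0, 0, 0.002]
    - [0, 0, 0.0025]
  turn:
    - [0, 0, 0]
    - [0, 0, 0]

```text
t: 4.53
tcp_pos: [0.5112, -0.1621, 0.0257]
tool_rot: [0.837, 0.547, -0.0, -0.0]
force: [0.2, 0.5, 1.2]
finger_gap: 0.295
gripper_force: 0.0
```

Request:
apply_moves:
  claw: [-0.41, -0.41]
  travel:
    - [0, 0, 0.0015]
    - [0, 0, 0.0015]
  turn:
    - [0, 0, 0]
    - [0, 0, 0]

```text
t: 4.7
tcp_pos: [0.5113, -0.1622, 0.0247]
tool_rot: [0.837, 0.547, -0.0, -0.0]
force: [-0.8, 0.2, -0.3]
finger_gap: 0.297
gripper_force: 0.0
```

Request:
apply_moves:
  claw: [-0.41, -0.41]
  travel:
    - [0, 0, 0.0015]
    - [0, 0, 0.0015]
  turn:
    - [0, 0, 0]
    - [0, 0, 0]

```text
t: 4.87
tcp_pos: [0.5116, -0.1623, 0.024]
tool_rot: [0.837, 0.547, 0.0, 0.0]
force: [0.0, -0.0, 2.4]
finger_gap: 0.294
gripper_force: 1.1
```

Contact is at TCP z of about 0.024, so I raise 4.5 mm and push slowly.

Request:
apply_moves:
  claw: [-0.41, -0.41, -0.41, -0.41, -0.41]
  travel:
    - [0, 0, -0.003]
    - [0, 0, -0.006]
    - [0.005, 0, -0.006]
    - [0.01, 0, -0.006]
    - [0.015, 0, -0.006]
  turn:
    - [0, 0, 0]
    - [0, 0, 0]
    - [0, 0, 0]
    - [0, 0, 0]
    - [0, 0, 0]

```text
t: 5.28
tcp_pos: [0.5164, -0.1508, 0.0286]
tool_rot: [0.837, 0.547, 0.0, -0.0]
force: [-0.1, 0.5, -0.2]
finger_gap: 0.298
gripper_force: 0.0
```

Request:
apply_moves:
  claw: [-0.41, -0.41, -0.41, -0.41, -0.41]
  travel:
    - [0.005, 0, 0]
    - [0.01, 0, 0]
    - [0.015, 0, 0]
    - [0.02, 0, 0]
    - [0.025, 0, 0]
  turn:
    - [0, 0, 0]
    - [0, 0, 0]
    - [0, 0, 0]
    - [0, 0, 0]
    - [0, 0, 0]

```text
t: 5.7
tcp_pos: [0.5245, -0.1325, 0.0285]
tool_rot: [0.837, 0.547, -0.0, 0.0]
force: [0.4, -0.2, -0.4]
finger_gap: 0.291
gripper_force: 0.1
```

Request:
apply_moves:
  claw: [-0.41, -0.41, -0.41, -0.41, -0.41]
  travel:
    - [0.005, 0, 0]
    - [0.01, 0, 0]
    - [0.015, 0, 0]
    - [0.02, 0, 0]
    - [0.025, 0, 0]
  turn:
    - [0, 0, 0]
    - [0, 0, 0]
    - [0, 0, 0]
    - [0, 0, 0]
    - [0, 0, 0]

```text
t: 6.12
tcp_pos: [0.5325, -0.1142, 0.0285]
tool_rot: [0.837, 0.547, -0.0, -0.0]
force: [1.1, -0.4, -0.6]
finger_gap: 0.294
gripper_force: 0.1
```

Request:
apply_moves:
  claw: [-0.41, -0.41, -0.41, -0.41, -0.41]
  travel:
    - [0.005, 0, 0]
    - [0.01, 0, 0]
    - [0.015, 0, 0]
    - [0.02, 0, 0]
    - [0.025, 0, 0]
  turn:
    - [0, 0, 0]
    - [0, 0, 0]
    - [0, 0, 0]
    - [0, 0, 0]
    - [0, 0, 0]

```text
t: 6.53
tcp_pos: [0.5405, -0.0959, 0.0285]
tool_rot: [0.837, 0.547, -0.0, -0.0]
force: [-0.4, 0.2, 0.1]
finger_gap: 0.292
gripper_force: 0.1
```

Run:
```python
from h import *
s=snap('scene'); print(manip.sense()['tcp_pos'],manip.sense()['force'])
u,v=proj(s,[.55,-.05,.03])
im=s['pixels'][:,:,::-1]; u,v=int(u),int(v);print(u-80,v-60)
cv2.imwrite('pics/c3.png',cv2.resize(im[v-60:v+60,u-80:u+80],None,fx=5,fy=5,interpolation=cv2.INTER_CUBIC))
```

```text
[ 0.54073368 -0.09532167  0.0285356 ] [ 0.79207082 -0.0373645   0.33154062]
198 179
```

View pics/c3.png

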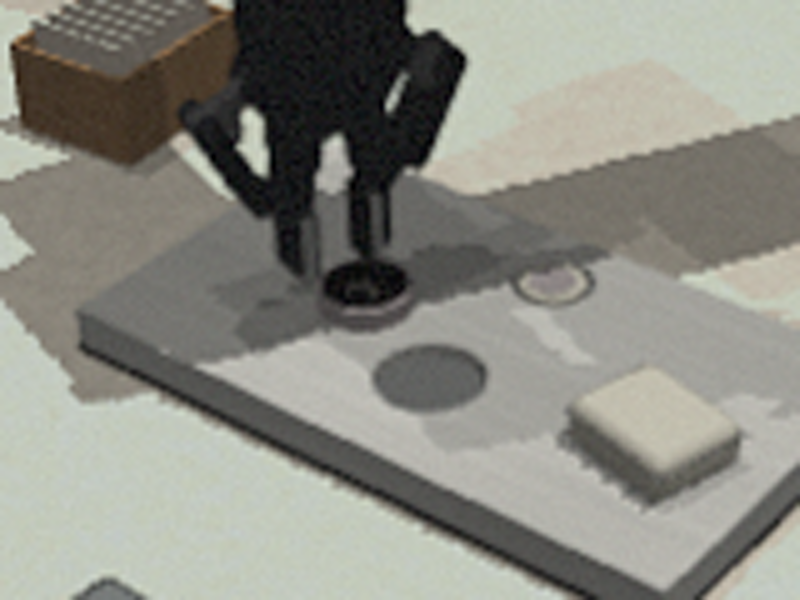

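The watch is nestled in the fingertips with its face centre at crop (367,285); the well is at crop (430,378). Next I compute the remaining vector from this same camera.

Run:
```python
from h import *
s=snap('scene'); T=manip.sense()['tcp_pos']
f=lambda x,y,z:atz(s,198+x/5-.4,179+y/5-.4,z)
w=f(367,285,.035);g=f(430,378,.024);k=np.array([[.402,.916,0],[.916,-.402,0]])
print(w,g,'tcp->watch',k@(w-T),'watch->well',k@(g-w),'tcp->well0',k@(np.array([.577,-.0147,.024])-T))
```

```text
[ 0.55133337 -0.06885357  0.035     ] [ 0.57962073 -0.01297903  0.024     ] tcp->watch [ 0.02887062 -0.00092881] watch->well [0.06255259 0.00344966] tcp->well0 [0.08879327 0.00081209]
```

Request:
apply_moves:
  claw: [-0.41, -0.41, -0.41, -0.41, -0.41]
  travel:
    - [0.005, 0.0004, 0]
    - [0.01, 0.0008, 0]
    - [0.015, 0.0012, 0]
    - [0.02, 0.0016, 0]
    - [0.025, 0.002, 0]
  turn:
    - [0, 0, 0]
    - [0, 0, 0]
    - [0, 0, 0]
    - [0, 0, 0]
    - [0, 0, 0]

```text
t: 7.05
tcp_pos: [0.5501, -0.0782, 0.0285]
tool_rot: [0.837, 0.547, 0.0, 0.0]
force: [-0.4, 0.1, 0.6]
finger_gap: 0.295
gripper_force: 0.1
```

Request:
apply_moves:
  claw: [-0.41, -0.41, -0.41, -0.41, -0.41]
  travel:
    - [0.005, 0, 0]
    - [0.01, 0, 0]
    - [0.015, 0, 0]
    - [0.02, 0, 0]
    - [0.025, 0, 0]
  turn:
    - [0, 0, 0]
    - [0, 0, 0]
    - [0, 0, 0]
    - [0, 0, 0]
    - [0, 0, 0]

```text
t: 7.47
tcp_pos: [0.558, -0.0599, 0.0285]
tool_rot: [0.837, 0.547, -0.0, -0.0]
force: [-0.5, -1.3, 0.1]
finger_gap: 0.295
gripper_force: 0.2
```

Request:
apply_moves:
  claw: [-0.41, -0.41, -0.41, -0.41, -0.41]
  travel:
    - [0.004, 0, 0]
    - [0.008, 0, 0]
    - [0.012, 0, 0]
    - [0.016, 0, 0]
    - [0.019, 0, 0]
  turn:
    - [0, 0, 0]
    - [0, 0, 0]
    - [0, 0, 0]
    - [0, 0, 0]
    - [0, 0, 0]

```text
t: 7.88
tcp_pos: [0.5642, -0.0461, 0.0286]
tool_rot: [0.837, 0.547, 0.0, 0.0]
force: [0.6, -1.0, 0.3]
finger_gap: 0.294
gripper_force: 0.1
```

Run:
```python
from h import *
s=snap('scene'); print(manip.sense()['tcp_pos'],manip.sense()['force'])
u,v=proj(s,[.57,-.03,.03])
im=s['pixels'][:,:,::-1]; u,v=int(u),int(v);print(u-50,v-37)
cv2.imwrite('pics/c4.png',cv2.resize(im[v-37:v+38,u-50:u+50],None,fx=8,fy=8,interpolation=cv2.INTER_CUBIC))
```

```text
[ 0.56431825 -0.0457487   0.02853944] [-0.22932781  0.29147873  0.48021919]
229 210
```

View pics/c4.png

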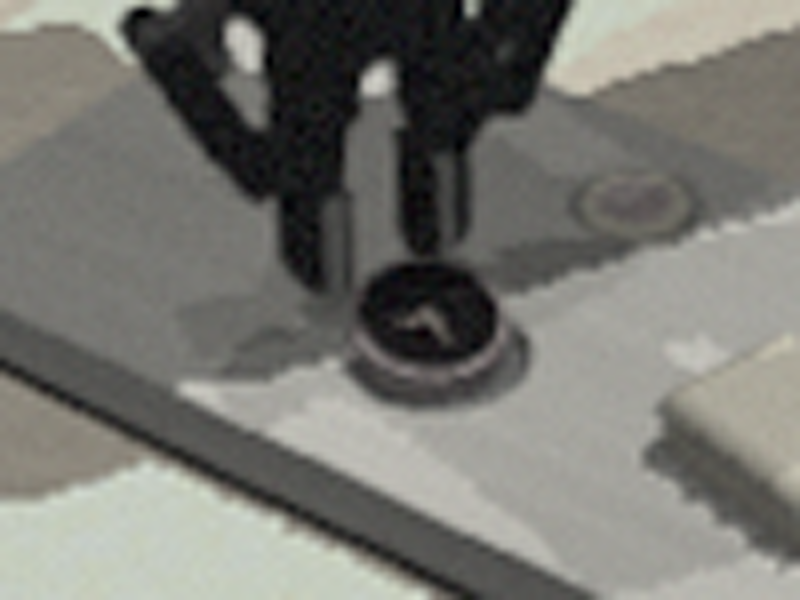

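The watch is at crop (430,325), tipped slightly forward into the well with its rear rim still on the edge. I'll push on gently.

Request:
apply_moves:
  claw: [-0.41, -0.41, -0.41, -0.41, -0.41]
  travel:
    - [0.002, 0, 0]
    - [0.004, 0, 0]
    - [0.006, 0, 0]
    - [0.008, 0, 0]
    - [0.008, 0, 0]
  turn:
    - [0, 0, 0]
    - [0, 0, 0]
    - [0, 0, 0]
    - [0, 0, 0]
    - [0, 0, 0]

```text
t: 8.35
tcp_pos: [0.5666, -0.0402, 0.0285]
tool_rot: [0.837, 0.547, 0.0, -0.0]
force: [-0.5, 1.1, -0.9]
finger_gap: 0.298
gripper_force: 0.0
```

Run:
```python
from h import *
s=snap('scene'); print(manip.sense()['tcp_pos'],manip.sense()['force'])
u,v=279,247
im=s['pixels'][:,:,::-1]
cv2.imwrite('pics/c5.png',cv2.resize(im[v-37:v+38,u-50:u+50],None,fx=8,fy=8,interpolation=cv2.INTER_CUBIC))
```

```text
[ 0.56661284 -0.04037769  0.02850422] [-0.10172141  0.22910088  0.265901  ]
```

View pics/c5.png

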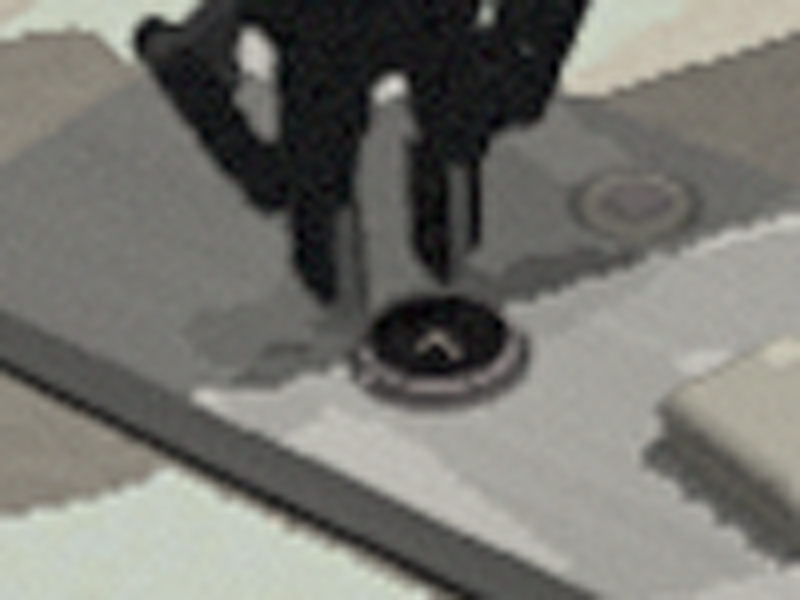

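The watch now looks low and flat in the well at crop (440,345). I'll back off, lift, shut the fingers and verify with depth.

Request:
apply_moves:
  claw: [-0.41, -0.41, -0.41, -0.41, -0.41]
  travel:
    - [-0.01, 0, 0]
    - [-0.02, 0, -0.01]
    - [-0.02, 0, -0.06]
    - [-0.02, 0, -0.11]
    - [-0.02, 0, -0.15]
  turn:
    - [0, 0, 0]
    - [0, 0, 0]
    - [0, 0, 0]
    - [0, 0, 0]
    - [0, 0, 0]

```text
t: 8.82
tcp_pos: [0.5599, -0.0563, 0.1509]
tool_rot: [0.838, 0.546, 0.0, 0.0]
force: [0.9, -0.3, -0.1]
finger_gap: 0.295
gripper_force: 0.0
```

Request:
apply_moves:
  claw: [-1, -1, -1, -1, -1]
  travel:
    - [0.05, -0.02, 0]
    - [0.09, -0.05, 0]
    - [0.13, -0.08, 0]
    - [0.17, -0.11, 0]
    - [0.2, -0.14, 0]
  turn:
    - [0, 0, 0]
    - [0, 0, 0]
    - [0, 0, 0]
    - [0, 0, 0]
    - [0, 0, 0]

```text
t: 9.23
tcp_pos: [0.5217, 0.1376, 0.1494]
tool_rot: [0.837, 0.547, 0.001, 0.0]
force: [1.4, 0.2, 0.6]
finger_gap: 0.001
gripper_force: 0.0
```

Run:
```python
from h import *
import pickle
s=snap('top'); s0=pickle.load(open('top1.pkl','rb'))
st=manip.sense();print(st['tcp_pos'],st['tool_rot'],st['finger_gap'])
a=s['pixels'][195:295,250:420,::-1]; cv2.imwrite('pics/c6.png',cv2.resize(a,None,fx=4.5,fy=4.5,interpolation=cv2.INTER_CUBIC))
# height map around the well, relative to deck
R=np.array(s['R']);t=np.array(s['t'])
c=snap('scene');im=c['pixels'][:,:,::-1]
cv2.imwrite('pics/c7.png',cv2.resize(im[210:285,229:329],None,fx=8,fy=8,interpolation=cv2.INTER_CUBIC))
def Z(u,v):
    D=np.median(s['depth'][v-1:v+2,u-1:u+2]); o,d=ray(s,u,v); return (o+d*D)[2]
print([round(Z(u,v),4) for u,v in [(333,226),(338,226),(328,226),(333,221),(333,231),(360,215),(360,240),(310,240),(332,268)]])
w=atz(s,*[x for x in (186.8,304.1)],.047);print(w,Z(187,304))
t2=np.array(st['tcp_pos']);q=st['tool_rot'];from scipy.spatial.transform import Rotation as Ro
print(Ro.from_quat(q).inv().apply(w-t2)/.8)
```

```text
[0.51739158 0.14239942 0.14902739] [ 8.36441020e-01  5.48051557e-01 -6.12524862e-04 -2.35284860e-03] 0.0017933966071938697
[np.float64(0.0283), np.float64(0.0278), np.float64(0.0268), np.float64(0.0295), np.float64(0.0292), np.float64(0.0245), np.float64(0.0239), np.float64(0.0236), np.float64(0.0261)]
[0.41954432 0.29379658 0.047     ] 0.5975984516695335
[ 0.12447296 -0.18710817  0.12859131]
```

View pics/c6.png

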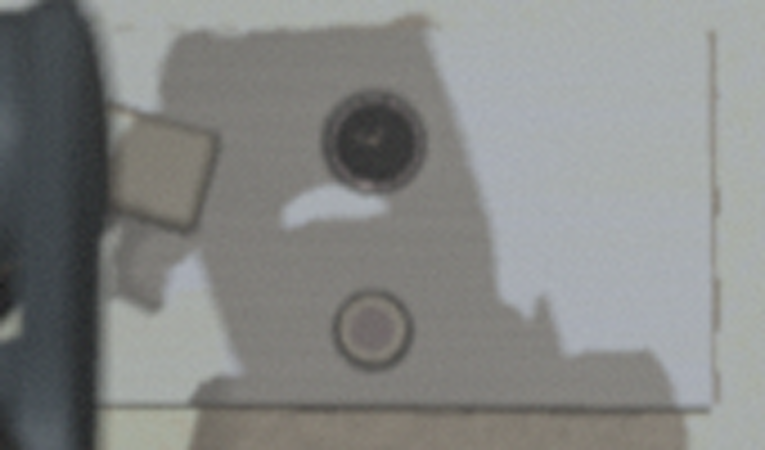

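The watch lies centred and flat in the well at crop (374,142), with its top at z of about 0.028. Now the grey box's key.

Request:
apply_moves:
  claw: [-1, -1, -1, -1, -1]
  travel:
    - [0.03, -0.045, 0]
    - [0.06, -0.09, 0]
    - [0.09, -0.135, 0]
    - [0.1245, -0.187, 0]
    - [0.1245, -0.187, 0]
  turn:
    - [0, 0, 0]
    - [0, 0, 0]
    - [0, 0, 0]
    - [0, 0, 0]
    - [0, 0, 0]

```text
t: 9.75
tcp_pos: [0.4219, 0.2895, 0.1489]
tool_rot: [0.837, 0.548, -0.001, -0.001]
force: [0.8, -0.6, -0.3]
finger_gap: 0.002
gripper_force: 0.0
```

Request:
apply_moves:
  claw: [-1, -1, -1, -1, -1]
  travel:
    - [0, 0, 0.04]
    - [0, 0, 0.08]
    - [0, 0, 0.1]
    - [0, 0, 0.11]
    - [0, 0, 0.11]
  turn:
    - [0, 0, 0]
    - [0, 0, 0]
    - [0, 0, 0]
    - [0, 0, 0]
    - [0, 0, 0]

```text
t: 10.17
tcp_pos: [0.4247, 0.2863, 0.0592]
tool_rot: [0.838, 0.546, -0.002, -0.0]
force: [0.6, 0.0, -0.6]
finger_gap: -0.003
gripper_force: 0.0
```

Run:
```python
from h import *
s=snap('scene'); st=manip.sense();print(st['tcp_pos'],st['tool_rot'],st['force'])
u,v=proj(s,[.4195,.294,.047]);print(u,v);u,v=int(u),int(v)
im=s['pixels'][:,:,::-1]
cv2.imwrite('pics/c8.png',cv2.resize(im[v-37:v+38,u-50:u+50],None,fx=8,fy=8,interpolation=cv2.INTER_CUBIC))
```

```text
[0.42539693 0.28671214 0.06034131] [ 8.37547650e-01  5.46364090e-01 -4.64533440e-04 -3.13372251e-06] [ 0.43974789  0.51207572 -0.15029425]
447.67140693166994 257.0305798111067
```

View pics/c8.png

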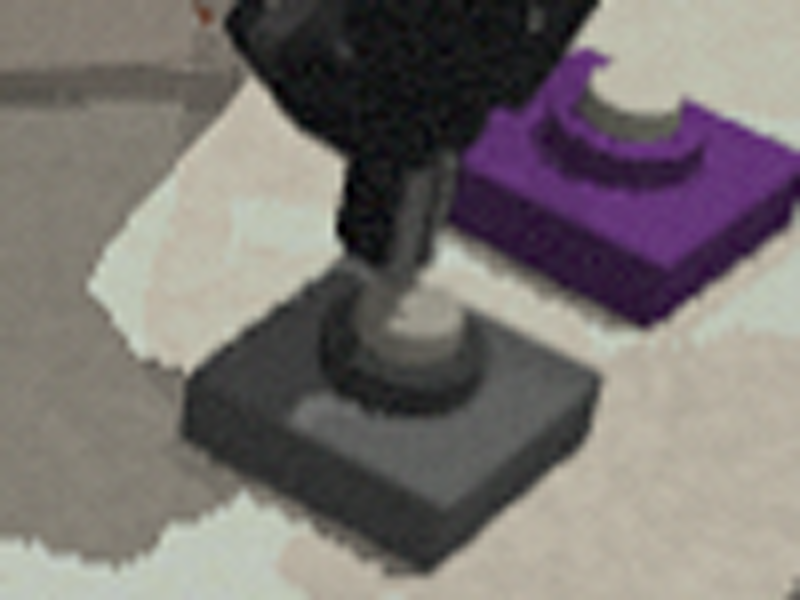

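The tip is about 8 mm from the cap centre, which is at crop (413,315); I'll correct sideways and then lower.

Request:
apply_moves:
  claw: [-1, -1, -1, -1, -1]
  travel:
    - [0.0055, -0.008, 0]
    - [0.0055, -0.008, 0]
    - [0.0055, -0.008, 0.004]
    - [0.0055, -0.008, 0.008]
    - [0.0055, -0.008, 0.012]
  turn:
    - [0, 0, 0]
    - [0, 0, 0]
    - [0, 0, 0]
    - [0, 0, 0]
    - [0, 0, 0]

```text
t: 10.63
tcp_pos: [0.4211, 0.2945, 0.0513]
tool_rot: [0.837, 0.547, 0.001, 0.0]
force: [0.9, -0.0, -0.6]
finger_gap: -0.005
gripper_force: 0.0
```

Request:
apply_moves:
  claw: [-1, -1, -1, -1, -1]
  travel:
    - [0, 0, 0.002]
    - [0, 0, 0.004]
    - [0, 0, 0.006]
    - [0, 0, 0.007]
    - [0, 0, 0.007]
  turn:
    - [0, 0, 0]
    - [0, 0, 0]
    - [0, 0, 0]
    - [0, 0, 0]
    - [0, 0, 0]

```text
t: 11.05
tcp_pos: [0.4208, 0.2942, 0.0452]
tool_rot: [0.837, 0.547, -0.0, -0.0]
force: [-0.1, -0.8, 1.8]
finger_gap: -0.0
gripper_force: 1.2
```

Contact. Now pressing down in steps.

Request:
apply_moves:
  claw: [-1, -1, -1, -1]
  travel:
    - [0, 0, 0.002]
    - [0, 0, 0.004]
    - [0, 0, 0.0055]
    - [0, 0, 0.0055]
  turn:
    - [0, 0, 0]
    - [0, 0, 0]
    - [0, 0, 0]
    - [0, 0, 0]

```text
t: 11.38
tcp_pos: [0.4207, 0.2942, 0.0411]
tool_rot: [0.837, 0.547, -0.0, 0.0]
force: [-1.7, -0.9, 4.5]
finger_gap: 0.002
gripper_force: 2.4
```

Request:
apply_moves:
  claw: [-1, -1]
  travel:
    - [0, 0, 0.001]
    - [0, 0, 0.001]
  turn:
    - [0, 0, 0]
    - [0, 0, 0]

```text
t: 11.55
tcp_pos: [0.4208, 0.2942, 0.041]
tool_rot: [0.837, 0.547, 0.0, 0.0]
force: [-1.4, -0.7, 9.7]
finger_gap: -0.0
gripper_force: 5.2
```

The key is fully down at 9.7 N. I'll hold, then release upward.

Request:
apply_moves:
  claw: [-1, -1, -1, -1, -1]
  travel:
    - [0, 0, 0]
    - [0, 0, 0]
    - [0, 0, 0]
    - [0, 0, 0]
    - [0, 0, 0]
  turn:
    - [0, 0, 0]
    - [0, 0, 0]
    - [0, 0, 0]
    - [0, 0, 0]
    - [0, 0, 0]

```text
t: 11.97
tcp_pos: [0.4208, 0.2943, 0.041]
tool_rot: [0.837, 0.547, 0.0, 0.0]
force: [-2.8, -1.1, 10.3]
finger_gap: 0.001
gripper_force: 5.3
```

Request:
apply_moves:
  claw: [-1, -1, -1, -1, -1]
  travel:
    - [0, 0, 0]
    - [0, 0, 0]
    - [0, 0, 0]
    - [0, 0, 0]
    - [0, 0, -0.004]
  turn:
    - [0, 0, 0]
    - [0, 0, 0]
    - [0, 0, 0]
    - [0, 0, 0]
    - [0, 0, 0]

```text
t: 12.38
tcp_pos: [0.4208, 0.2942, 0.0435]
tool_rot: [0.837, 0.547, 0.0, 0.0]
force: [-0.4, 0.0, 3.1]
finger_gap: -0.002
gripper_force: 1.6
```

Request:
apply_moves:
  claw: [-1, -1, -1, -1, -1]
  travel:
    - [0, 0, -0.01]
    - [0, 0, -0.04]
    - [0, 0, -0.08]
    - [0, 0, -0.12]
    - [0, 0, -0.12]
  turn:
    - [0, 0, 0]
    - [0, 0, 0]
    - [0, 0, 0]
    - [0, 0, 0]
    - [0, 0, 0]

```text
t: 12.8
tcp_pos: [0.4243, 0.2959, 0.1445]
tool_rot: [0.837, 0.547, 0.006, 0.001]
force: [-0.5, -0.6, 0.2]
finger_gap: 0.001
gripper_force: 0.0
```

Run:
```python
from h import *
s=snap('scene'); st=manip.sense();print(st['t'],st['tcp_pos'],st['force'],abs(st['qd']).max())
im=s['pixels'][:,:,::-1]
cv2.imwrite('pics/c9.png',cv2.resize(im[180:330,225:505],None,fx=2.85,fy=2.85,interpolation=cv2.INTER_CUBIC))
```

```text
12.85 [0.42310353 0.29533062 0.1423538 ] [ 0.62978488  0.21640432 -0.70774551] 0.0569761970988647
```

View pics/c9.png

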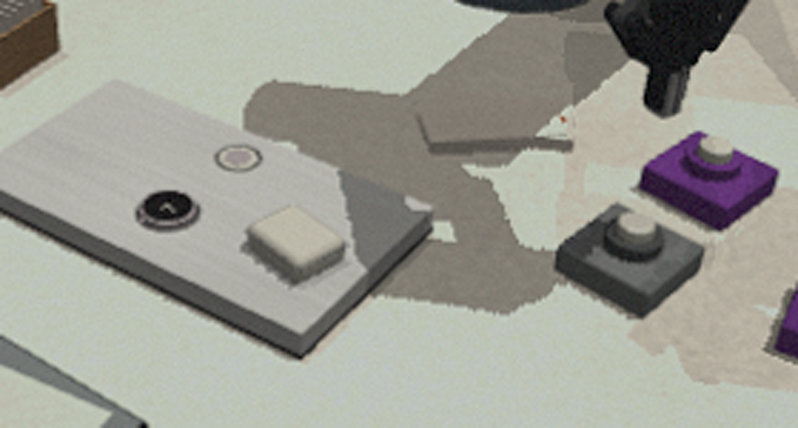

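The watch is flat in the well (168,210), the key is back up (638,228), the bystanders in view look undisturbed, and the tool is clear.

```bash
python3 -c "
from station import manip
print(manip.sign_off())"
```

```text
the job is handed in; nothing more can be done
None
```

The watch is lying flat in the large well, the white key was pressed fully down for over half a second and came back up, and I have handed the job in; the hand-in returned no verdict.

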